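# Click the day counter home

## Robot

A 7-joint arm with a two-finger parallel gripper is mounted at the origin on a cart in front of the work surface, level with it; the furniture and walls round the work are solid. World frame = base frame: x ahead of the robot, y to its left, z up, the work surface at z = 0. Lengths are in m, angles in rad, forces in N, time in s.
With the tool pointing down it reaches from about 0.425 to 0.875 m from the base axis. Payload 9.9 kg.
Tool frame: the origin (TCP) lies midway between the tips of the shut fingers; the grasp point (between the pads) lies 19 mm behind it; z points along the fingers, y is the direction in which the jaws open and shut (so a half turn about z gives the same grasp; the last joint's range is limited). The gripper opens to 85 mm and grips with 20 to 120 N. Pads are 22 mm wide; open, the fingers measure 114 mm over their backs; the gripper's body (76 mm by 85 mm) begins 54 mm behind the grasp point. The pads swing forward as they close: fully open they stand 13 mm farther back than shut.
Start: joints at [1.259, 0.576, 0.025, 1.437, -0.015, 1.129, -0.057], TCP at [0.152, -0.658, 0.231] pointing down, gripper open.
Joint ranges: [-2.76, 2.76], [-0.34, 2.15], [-1.52, 1.57], [0.19, 2.46], [-1.09, 4.23], [0.17, 1.99], [-2.82, 2.82]. Speed limits (rad/s): [2.22, 2.22, 3.01, 3.01, 3.14, 3.14, 3.14].

## Interface

Orientations are given as a 3x3 rotation matrix whose columns are the frame's x, y, z axes.
In Python, from bench import ctrl, cams, models gives the robot as it stands. The module is installed in compiled form; this text tells all that it offers.
- The arm moves only by the tool send_rows, never from a script. Its arguments are lists of equal length, an entry for each row: "delta_pos": the shift along the world's x, y, z in mm, a list of three; "turn": the turn about the world's z in rad; "gripper": the finger opening in mm, from 0 to 85.4. In form: {"delta_pos": [[dx, dy, dz], ...], "turn": [turn, ...], "gripper": [gripper, ...]}. A call has 1 to 20 rows; each row is the pose to reach, as a shift and turn from the pose commanded when the call began; what a row does not reach only later rows make up. A row lasts 1/10 s, in which the tool goes at most 50 mm and 8.59 degrees, less where a joint would pass 70% of its speed; a pose out of reach is approached as far as the arm can. A call with a gripper value outside its range is refused whole. The fingers move at their own pace and stop on an object; "newtons" is the grip in N (left out, the last holds). Time passes only in rows, so rows that repeat a pose let the fingers close. It gives the time, the measured TCP pose, the force and the opening at its end, in the units of the state.
- ctrl.observe(): the state, without advancing time (a new reading comes with each control period).
- cams.camera(name): name is "side" or "top" or "wrist"; returns a dict with "image" (480x640x3 uint8, blue, green, red), "range_z" (480x640 float32, m along the optical axis (not along the pixel's ray), 0 where there is no reading), "fx", "fy", "cx", "cy" (pixels), "view" (4x4, takes a point from world to camera coordinates). Camera axes: x right, y up, looking along -z (the intrinsics and any distortion apply to the point x, -y, -z); pixel columns grow to the right and rows downward; lengths in m; the calibration is good to about 2 mm. A picture is of the moment at which its call begins.
- ctrl.finish_job(): hands the job in, once; it reports no verdict.
Trained networks look in a picture, given as the dict that the camera call returned (one of the last four; its "shot" number tells which), for a name from the list of things; names that differ only in an ending like _2 or _b are one class to them, and where a whole thing is asked for, a point or a joint stands for the part that bears it (a point fixed in the world has none). Each returns a list of dicts, best first, with "score" (0 to 1); they miss things now and then, are a little off and sometimes report something else, mostly with a low value. They report only what shows in the picture. A call takes as long as a camera call. They do not tell look-alikes from the thing itself.
- models.spot_in(picture, name): "rect" ([centre column, centre row, width, height] in pixels, round what is visible of it).
- models.place_of(picture, name): "position" ([column, row] in pixels: a listed point, or the origin of a listed thing).
The state is a dict: "time": time; "qpos": joint angles; "joint_velocities": joint speeds; "joint_torque": joint torques, N m; "eef_pos": TCP position; "ee_rot": TCP orientation; "force": force on the tool from outside, world axes, zero at the start; "ft_torque": the same for the moment, N m; "opening": finger opening in m.
Only numpy, scipy, OpenCV 4.12 (cv2) and the standard library are available. Lean on these libraries where they do the work, as an engineer would, in place of code of your own. Each camera call takes 0.05 s, during which the arm holds its last target. There are 200 camera calls.

## Task

The day counter stands on the worktop with its thumbwheel a few clicks short of home. With a fingertip, flick the wheel clockwise (seen from above) by its teeth in the open side of the fence, until the tooth with the raised ridge rests in its click under the pointer, and never a click past it. Be gentle: do not press hard, the counter must not be lifted, tipped or shoved away from its place, and the mug, the kitchen timer and the shaker are to be left alone.

Things in the scene. Friction and masses are not known exactly. Their poses are not given: they have to be found in the camera images.
- counter: Day counter, grey plastic housing with a white wheel, 0.9 kg in all, standing loose on the worktop on a round foot 146 mm across, 14 mm thick. Origin: centre of its underside, on the wheel's upright axis; z up, +x to its pointer. A fence (radius 64 to 70 mm, top at 39 mm) runs 105 degrees either way from +x; the other 150 degrees, centred on -x (roughly towards the robot), are open.
- wheel (a joint): Wheel angle, rad: 0 with the ridged tooth under the pointer, growing clockwise seen from above. Seven clicks a turn: rests at multiples of 0.898 (2 pi / 7); starts 2, 3 or 4 clicks below 0 (-1.795, -2.693, -3.590). About 2 N at the teeth moves it; past half way it snaps on to the next click. Turns either way, no end stop.
- hub (a point): Top of the white wheel's hub, on its axis, 44 mm above the worktop. Disc radius 36 mm, its top at 38 mm; seven straight radial teeth 8 mm wide reach out to radius 58 mm, from 18 to 40 mm above the worktop. The gap between neighbours is about 39 mm at radius 54 mm.
- opening (a point): Middle of the fence's opening, on the foot's top (14 mm above the worktop), 54 mm from the axis towards the counter's -x. When the wheel rests in a click this is midway between two teeth, which stand 25.7 degrees to either side; the next ones stand at 77 degrees. A clockwise flick moves the teeth here towards the counter's +y.
- home_tooth (a point): Outer end, top side, of the one tooth that carries a raised dark ridge on its top (ridge 6 mm wide, top 48 mm above the worktop, running from radius 15 to 57 mm); the point is 58 mm from the wheel's axis and 40 mm above the worktop.
- pointer (a point): Tip region of the fixed dark pointer on the fence, 58 mm from the wheel's axis at the counter's +x, 54.5 mm above the worktop; the ridged tooth passes below it.
- mug: White mug, 78 x 110 x 97 mm, a loose bystander left of the counter; origin at the centre of its underside.
- kitchen_timer: Round kitchen timer, 67 x 67 x 58 mm, a loose bystander left of the counter, nearer to the robot than the mug; origin at the centre of its underside.
- shaker: Small grey shaker, 44 x 44 x 90 mm, a loose bystander right of the counter; origin at the centre of its underside.
Mind the look-alikes: they are no part of the job. Leave any blue, orange or red look-alike of the counter alone.

How it is judged:
By the outcome, as a careful person would: the job done as asked, in the order asked, and still so for the second after the job is handed in, with the robot touching nothing.
It also fails if it takes over 70 s, if anything falls off the work surface, if the arm or the gripper's body presses on something with over 40 N, if the wrist force passes 120 N, or if a joint passes its speed limit or range.

## Working session

There is one attempt and no reset: what is moved stays moved. The work goes in short steps, Python scripts to look and compute and a tool call to move; the robot and the scene stay as the last step left them, time stands still between calls to the robot, and variables do not carry over. Pictures are saved under pics/ and viewed, about 8 in all and at most 12, crops included, and the job is handed in when it is done.

Besides the shell and the picture viewer there is one more tool, called after "Request:" as name(argument=value, ...) on one line, values as JSON. send_rows: Moves the arm, as the interface text tells. Its arguments: {"type":"object","properties":{"delta_pos":{"type":"array"},"turn":{"type":"array"},"gripper":{"type":"array"},"newtons":{"type":"number"}},"required":["delta_pos","turn","gripper"]}

```bash
mkdir -p pics
cat > h.py <<'E'
import numpy as np, cv2
from bench import ctrl, cams, models
def world(p,u,v,z=None):
    # pixel -> world; on plane z if given else by depth
    V=np.array(p["view"]);R=V[:3,:3];t=V[:3,3]
    d=np.array([(u-p["cx"])/p["fx"],-(v-p["cy"])/p["fy"],-1.])
    c=-R.T@t; w=R.T@d
    s=(z-c[2])/w[2] if z is not None else p["range_z"][int(round(v)),int(round(u))]
    return c+s*w
def pix(p,X):
    V=np.array(p["view"]);q=V[:3,:3]@np.array(X)+V[:3,3]
    return p["cx"]+p["fx"]*q[0]/-q[2], p["cy"]-p["fy"]*q[1]/-q[2]
E
python3 - <<'E'
from h import *
s=ctrl.observe();print(s["time"],s["eef_pos"],s["ee_rot"],s["opening"],s["force"])
ims=[]
for n in("top","side"):
    p=cams.camera(n);cv2.imwrite(f"pics/{n}0.png",p["image"])
    print(n,p["fx"],[k for k in p])
    for o,z in(("counter",0),("hub",.044),("home_tooth",.04),("pointer",.0545),("opening",.014),("mug",0),("kitchen_timer",0),("shaker",0)):
        for r in models.place_of(p,o)[:4]:
            print(o,round(r["score"],2),np.round(r["position"]),np.round(world(p,*r["position"],z),3))
E
```

```text
0.0 [ 0.15231101 -0.65709377  0.2304389 ] [[ 9.74147641e-01  2.25911756e-01 -5.02480913e-04]
 [ 2.25912281e-01 -9.74146295e-01  1.62414975e-03]
 [-1.22575397e-04 -1.69567826e-03 -9.99998555e-01]] 0.08530355464607631 [-0.09841278  0.4253973   0.04531981]
top 464.5428235342578 ['image', 'range_z', 'fx', 'fy', 'cx', 'cy', 'view', 'shot']
counter 0.95 [409. 290.] [ 0.399 -0.298  0.   ]
counter 0.8 [326. 242.] [ 0.512 -0.107  0.   ]
counter 0.73 [161. 293.] [0.399 0.276 0.   ]
counter 0.68 [420. 184.] [ 0.645 -0.329  0.   ]
hub 0.83 [413. 291.] [ 0.398 -0.298  0.044]
hub 0.79 [321. 242.] [ 0.509 -0.097  0.044]
hub 0.78 [422. 180.] [ 0.645 -0.325  0.044]
hub 0.76 [151. 296.] [0.395 0.282 0.044]
home_tooth 0.95 [427. 160.] [ 0.692 -0.339  0.04 ]
home_tooth 0.88 [302. 243.] [ 0.508 -0.052  0.04 ]
home_tooth 0.8 [176. 304.] [0.376 0.227 0.04 ]
home_tooth 0.7 [514. 298.] [ 0.379 -0.522  0.04 ]
pointer 0.95 [519. 297.] [ 0.382 -0.527  0.054]
pointer 0.86 [176. 302.] [0.381 0.224 0.054]
pointer 0.8 [404. 263.] [ 0.461 -0.277  0.054]
pointer 0.66 [330. 213.] [ 0.573 -0.116  0.054]
opening 0.95 [4
[... 865 characters left out ...]
oth 0.93 [346. 221.] [ 0.456 -0.283  0.04 ]
home_tooth 0.88 [301. 317.] [0.387 0.224 0.04 ]
home_tooth 0.67 [396. 195.] [ 0.37  -0.548  0.04 ]
pointer 0.94 [290. 230.] [ 0.572 -0.134  0.054]
pointer 0.69 [392. 192.] [ 0.381 -0.527  0.054]
pointer 0.67 [302. 307.] [0.391 0.209 0.055]
pointer 0.65 [342. 216.] [ 0.468 -0.282  0.054]
opening 0.92 [270. 357.] [0.406 0.337 0.014]
opening 0.91 [324. 256.] [ 0.458 -0.099  0.014]
opening 0.79 [384. 217.] [ 0.374 -0.413  0.014]
opening 0.77 [309. 217.] [ 0.595 -0.327  0.014]
mug 0.84 [255. 304.] [0.53 0.16 0.  ]
mug 0.46 [290. 231.] [ 0.618 -0.235  0.   ]
kitchen_timer 0.96 [316. 300.] [0.405 0.09  0.   ]
shaker 0.87 [338. 216.] [ 0.524 -0.4    0.   ]
```

View pics/top0.png

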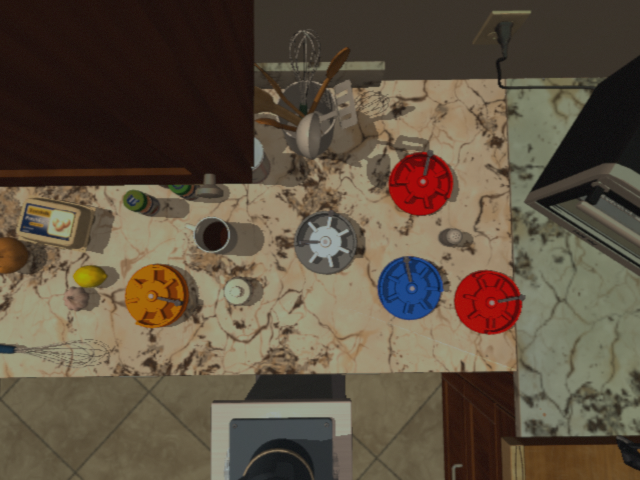

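View pics/side0.png

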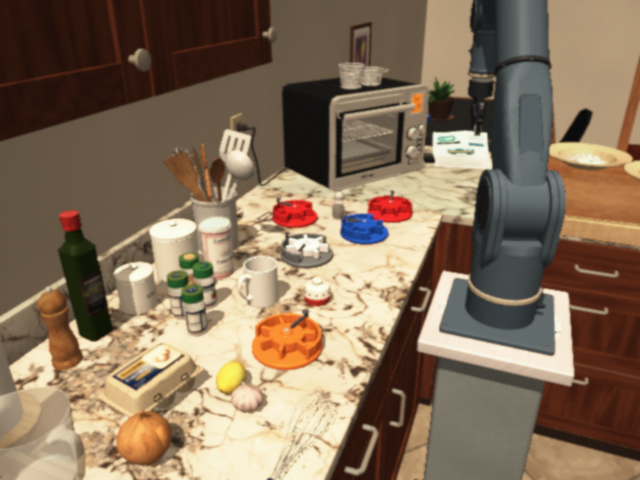

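Run:
```python
from h import *
a=cv2.imread("pics/top0.png")[197:287,276:376];b=cv2.imread("pics/side0.png")[215:280,265:345]
a=cv2.resize(a,(440,396),interpolation=cv2.INTER_CUBIC);b=cv2.resize(b,(352,286),interpolation=cv2.INTER_CUBIC)
c=np.zeros((396,800,3),np.uint8);c[:,:440]=a;c[:286,445:797]=b
cv2.imwrite("pics/crop0.png",c)
```

```text
(no output)
```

View pics/crop0.png

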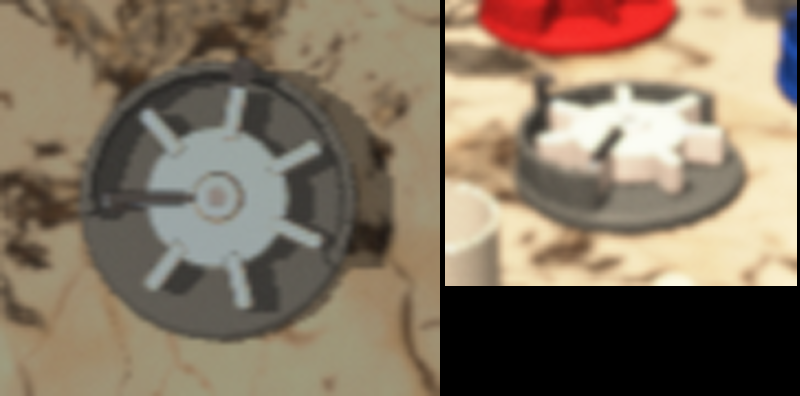

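The counters in the top view are grey with a white wheel (326,242), blue (410,288), red (420,184) and (488,302), and orange (157,295). Only the grey one fits. In the crop its ridge points left (105,198) and its pointer sits at the top (243,75), so the wheel is 2 clicks short. I'll move over it for a closer look.

Request:
send_rows(delta_pos=[[288, 557, 20], [288, 557, 20], [288, 557, 20], [288, 557, 20], [288, 557, 20], [288, 557, 20], [288, 557, 20], [288, 557, 20], [288, 557, 20], [288, 557, 20], [288, 557, 20], [288, 557, 20], [288, 557, 20], [288, 557, 20], [288, 557, 20], [288, 557, 20], [288, 557, 20], [288, 557, 20]], turn=[1.17, 1.17, 1.17, 1.17, 1.17, 1.17, 1.17, 1.17, 1.17, 1.17, 1.17, 1.17, 1.17, 1.17, 1.17, 1.17, 1.17, 1.17], gripper=[0, 0, 0, 0, 0, 0, 0, 0, 0, 0, 0, 0, 0, 0, 0, 0, 0, 0])

```text
time: 2.7
eef_pos: [0.4401, -0.1016, 0.2513]
ee_rot: [[0.174, 0.985, -0.0], [0.985, -0.174, -0.0], [-0.0, -0.0, -1.0]]
force: [0.7, 0.2, 1.0]
opening: 0.0001
```

```bash
cat > look.py <<'E'
import sys
from h import *
n=sys.argv[1]
s=ctrl.observe();print(s["time"],np.round(s["eef_pos"],4),np.round(s["ee_rot"],3).tolist(),s["opening"],np.round(s["force"],2),np.round(s["qpos"],2))
p=cams.camera("wrist");cv2.imwrite(f"pics/w{n}.png",p["image"])
for o,z in(("counter",0),("hub",.044),("home_tooth",.04),("pointer",.0545),("opening",.014)):
    for r in models.place_of(p,o)[:2]:
        print(o,round(r["score"],2),np.round(r["position"]),np.round(world(p,*r["position"],z),4))
E
python3 look.py 1
```

```text
2.7 [ 0.4401 -0.1016  0.2513] [[0.174, 0.985, -0.0], [0.985, -0.174, -0.0], [-0.0, -0.0, -1.0]] 7.748940404818277e-05 [0.7  0.24 0.96] [ 0.51  0.25 -0.49  1.95  0.14  0.97 -0.22]
counter 0.91 [387. 186.] [ 0.5114 -0.1053  0.    ]
counter 0.6 [519. 348.] [ 0.6439 -0.3275  0.    ]
hub 0.69 [386. 129.] [ 0.5104 -0.0452  0.044 ]
hub 0.66 [392. 194.] [ 0.5087 -0.1043  0.044 ]
home_tooth 0.76 [589. 371.] [ 0.7007 -0.3401  0.04  ]
home_tooth 0.57 [383. 133.] [ 0.5074 -0.048   0.04  ]
pointer 0.87 [602. 379.] [ 0.7041 -0.3393  0.0545]
pointer 0.65 [466. 198.] [ 0.5727 -0.1169  0.0545]
opening 0.84 [480. 351.] [ 0.5924 -0.3134  0.014 ]
opening 0.68 [337. 186.] [ 0.4591 -0.0931  0.014 ]
```

View pics/w1.png

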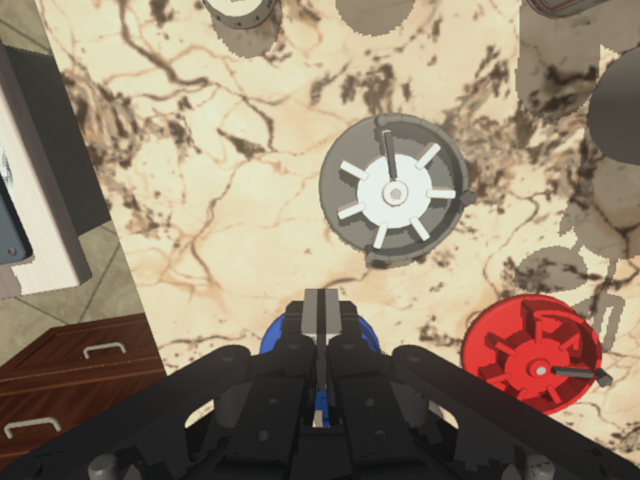

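Wrist view: hub at (396,193), ridge tooth ending near (386,132), pointer at (469,198), opening on the left. That again makes it 2 clicks short. Next I'll refine the pose.

Run:
```python
from h import *
p=cams.camera("wrist");im=p["image"]
h=world(p,396,193,.044);print("hub",h)
# white teeth: near-white pixels around
g=im.astype(int);m=((g.min(2)>150)&((g.max(2)-g.min(2))<25)).astype(np.uint8)
v,u=np.nonzero(m);W=np.array([world(p,a,b,.04) for a,b in zip(u,v)])
d=W[:,:2]-h[:2];r=np.hypot(*d.T)
for it in range(4):
    d=W[:,:2]-h[:2];r=np.hypot(*d.T)
    disc=r<.034
    t=(r>.043)&(r<.057);a=np.arctan2(d[t,1],d[t,0])
    ph=np.angle(np.exp(7j*a).mean())/7
    # adjust centre: teeth radial lines: lateral residual
    k=np.round((a-ph)/(2*np.pi/7));ca=ph+k*2*np.pi/7
    n=np.c_[-np.sin(ca),np.cos(ca)];lat=(d[t]*n).sum(1);ok=abs(lat)<.008
    c,*_=np.linalg.lstsq(np.c_[n[ok],d[t][ok].__mul__(np.c_[np.cos(ca),np.sin(ca)][ok]).sum(1)],lat[ok],rcond=None)
    h[:2]+=c[:2];print(h[:2],np.degrees(ph),t.sum(),[(int(q),int((k==q).sum())) for q in np.unique(k)])
for q in [(469,198),(466,198)]:
    P=world(p,*q,.0545);e=P[:2]-h[:2];print("pointer",P,np.hypot(*e),np.degrees(np.arctan2(e[1],e[0])))
P=world(p,386,132,.048);e=P[:2]-h[:2];print("ridge",P,np.hypot(*e),np.degrees(np.arctan2(e[1],e[0])))
```

```text
hub [ 0.51268732 -0.1030018   0.044     ]
[ 0.51183976 -0.1034904 ] -11.98759418850955 636 [(-3, 102), (-2, 102), (-1, 95), (0, 105), (1, 111), (2, 9), (3, 112)]
[ 0.51184092 -0.103482  ] -11.875155982269652 648 [(-3, 102), (-2, 101), (-1, 95), (0, 111), (1, 122), (2, 6), (3, 111)]
[ 0.51183243 -0.10347907] -11.881250055978196 649 [(-3, 102), (-2, 102), (-1, 95), (0, 111), (1, 122), (2, 6), (3, 111)]
[ 0.51184021 -0.10347317] -11.88446484544078 650 [(-3, 102), (-2, 102), (-1, 95), (0, 111), (1, 122), (2, 6), (3, 112)]
pointer [ 0.57604606 -0.11668533  0.0545    ] 0.06555114244778047 -11.627908782979503
pointer [ 0.57334849 -0.11621509  0.0545    ] 0.0628142071061859 -11.703725725503872
ridge [ 0.50947843 -0.04635856  0.048     ] 0.05716341899571502 92.36792930222094
```

Request:
send_rows(delta_pos=[[27.4, -38.7, 0], [27.4, -38.7, 0], [27.4, -38.7, -40], [27.4, -38.7, -80], [27.4, -38.7, -120], [27.4, -38.7, -160], [27.4, -38.7, -186], [27.4, -38.7, -186], [27.4, -38.7, -186]], turn=[0.864, 0.864, 0.864, 0.864, 0.864, 0.864, 0.864, 0.864, 0.864], gripper=[0, 0, 0, 0, 0, 0, 0, 0, 0])

```text
time: 3.95
eef_pos: [0.4681, -0.1391, 0.0656]
ee_rot: [[-0.637, 0.771, -0.0], [0.771, 0.637, 0.0], [0.0, -0.0, -1.0]]
force: [-0.3, -0.4, 0.3]
opening: -0.0001
```

```bash
python3 look.py 2
```

```text
3.95 [ 0.4681 -0.1391  0.0656] [[-0.637, 0.771, -0.0], [0.771, 0.637, 0.0], [0.0, -0.0, -1.0]] -5.5243486706158116e-05 [-0.31 -0.39  0.34] [ 0.55  0.57 -0.52  2.1   0.51  0.59  0.36]
counter 0.72 [414. 259.] [ 0.5129 -0.1055  0.    ]
counter 0.59 [ 94. 370.] [ 0.4071 -0.2936  0.    ]
hub 0.69 [435. 290.] [ 0.5123 -0.1051  0.044 ]
hub 0.66 [ 44. 422.] [ 0.4054 -0.2941  0.044 ]
home_tooth 0.93 [519. 192.] [ 0.5092 -0.0471  0.04  ]
pointer 0.57 [507. 381.] [ 0.5675 -0.1157  0.0545]
opening 0.7 [360. 187.] [ 0.4577 -0.0927  0.014 ]
```

View pics/w2.png

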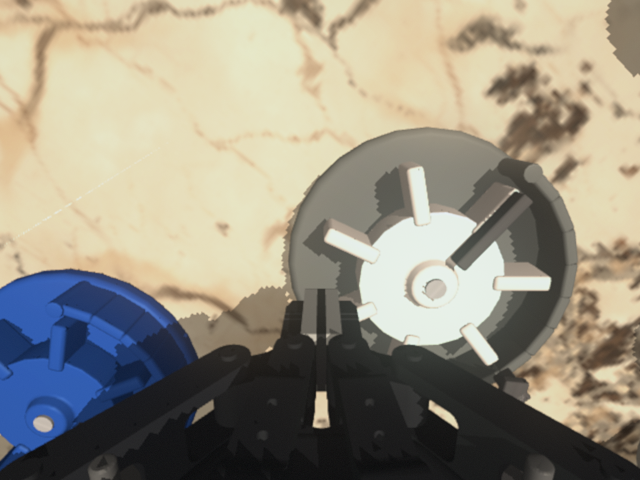

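The tip at (322,300) lies over the gap between the teeth at (350,240) and (367,312). Lowering into it now.

Request:
send_rows(delta_pos=[[-0.5, -0.5, -10], [-0.5, -0.5, -20], [-0.5, -0.5, -30], [-0.5, -0.5, -40], [-0.5, -0.5, -40]], turn=[0, 0, 0, 0, 0], gripper=[0, 0, 0, 0, 0])

```text
time: 4.75
eef_pos: [0.4664, -0.1394, 0.0236]
ee_rot: [[-0.638, 0.77, -0.003], [0.77, 0.638, 0.001], [0.002, -0.002, -1.0]]
force: [-0.3, -0.7, 0.6]
opening: 0.0003
```

Run:
```python
from h import *
s=ctrl.observe();e=np.array(s["eef_pos"])*1e3;print(e,s["force"])
C=np.array([511.7,-103.8]);d=e[:2]-C;r0=np.hypot(*d);a0=np.degrees(np.arctan2(d[1],d[0]))%360;print(r0,a0)
y=s["ee_rot"][0:2];ty=np.degrees(np.arctan2(s["ee_rot"][1][1],s["ee_rot"][0][1]));print(ty)
for a in np.linspace(a0,168.1,21)[1:]:
    P=C+57*np.array([np.cos(np.radians(a)),np.sin(np.radians(a))]);print(round(a,1),np.round(P-e[:2],1).tolist(),round(np.radians(a-180-ty),3))
```

```text
[ 466.44585295 -139.40490879   23.63114603] [-0.30139463 -0.74050654  0.56678927]
57.581658155506865 218.19484426864977
39.6222831774946
215.7 [-1.0, 2.4] -0.069
213.2 [-2.4, 4.4] -0.112
210.7 [-3.8, 6.5] -0.156
208.2 [-5.0, 8.7] -0.2
205.7 [-6.1, 10.9] -0.243
203.2 [-7.1, 13.2] -0.287
200.7 [-8.1, 15.5] -0.331
198.2 [-8.9, 17.8] -0.375
195.7 [-9.6, 20.2] -0.418
193.1 [-10.3, 22.6] -0.462
190.6 [-10.8, 25.1] -0.506
188.1 [-11.2, 27.5] -0.55
185.6 [-11.5, 30.0] -0.593
183.1 [-11.7, 32.5] -0.637
180.6 [-11.7, 35.0] -0.681
178.1 [-11.7, 37.5] -0.724
175.6 [-11.6, 40.0] -0.768
173.1 [-11.3, 42.4] -0.812
170.6 [-11.0, 44.9] -0.856
168.1 [-10.5, 47.4] -0.899
```

Request:
send_rows(delta_pos=[[-1.0, 2.4, 1], [-2.4, 4.4, 1], [-3.8, 6.5, 1], [-5.0, 8.7, 1], [-6.1, 10.9, 1], [-7.1, 13.2, 1], [-8.1, 15.5, 1], [-8.9, 17.8, 1], [-9.6, 20.2, 1], [-10.3, 22.6, 1], [-10.8, 25.1, 1], [-11.2, 27.5, 1], [-11.5, 30.0, 1], [-11.7, 32.5, 1], [-11.7, 35.0, 1], [-11.7, 37.5, 1], [-11.6, 40.0, 1], [-11.3, 42.4, 1], [-11.0, 44.9, 1], [-10.5, 47.4, 1]], turn=[-0.069, -0.112, -0.156, -0.2, -0.243, -0.287, -0.331, -0.375, -0.418, -0.462, -0.506, -0.55, -0.593, -0.637, -0.681, -0.724, -0.768, -0.812, -0.856, -0.899], gripper=[0, 0, 0, 0, 0, 0, 0, 0, 0, 0, 0, 0, 0, 0, 0, 0, 0, 0, 0, 0])

```text
time: 6.75
eef_pos: [0.4569, -0.0921, 0.0263]
ee_rot: [[0.208, 0.978, 0.0], [0.978, -0.208, 0.0], [0.0, -0.0, -1.0]]
force: [-0.8, 0.6, -0.8]
opening: 0.0002
```

```bash
python3 look.py 3
```

```text
6.75 [ 0.4569 -0.0921  0.0263] [[0.208, 0.978, 0.0], [0.978, -0.208, 0.0], [0.0, -0.0, -1.0]] 0.00018426651111086442 [-0.82  0.58 -0.82] [ 0.23  0.59 -0.19  2.19  0.29  0.38 -0.4 ]
counter 0.93 [434. 287.] [ 0.5118 -0.1053  0.    ]
hub 0.74 [468. 334.] [ 0.5121 -0.1039  0.044 ]
hub 0.6 [324. 298.] [ 0.462 -0.078  0.044]
home_tooth 0.93 [577. 211.] [ 0.5549 -0.0658  0.04  ]
```

View pics/w3.png

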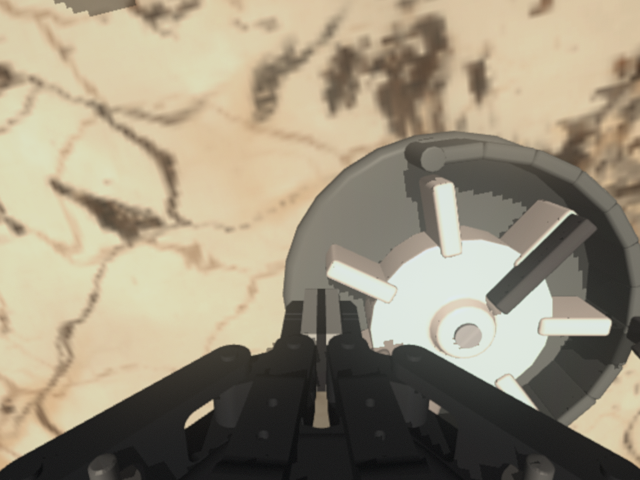

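The wheel has moved one click. The ridge now sits about 41° from world x, one click before the pointer, and the counter hasn't moved. I'll lift, swing back and go into the gap behind the next tooth.

Request:
send_rows(delta_pos=[[0, 0, 12], [0, 0, 25], [0, 0, 40], [2, -8, 44], [4, -16, 44], [6, -24, 44], [7, -32, 44], [8, -40, 44], [9.5, -47.3, 44], [9.5, -47.3, 44], [9.5, -47.3, 44]], turn=[0, 0, 0, 0.15, 0.3, 0.45, 0.6, 0.75, 0.899, 0.899, 0.899], gripper=[0, 0, 0, 0, 0, 0, 0, 0, 0, 0, 0])

```text
time: 8.15
eef_pos: [0.4661, -0.1397, 0.0702]
ee_rot: [[-0.634, 0.774, -0.0], [0.774, 0.634, 0.0], [0.0, 0.0, -1.0]]
force: [0.3, -0.5, -0.9]
opening: 0.0001
```

```bash
python3 look.py 4
```

```text
8.15 [ 0.4661 -0.1397  0.0702] [[-0.634, 0.774, -0.0], [0.774, 0.634, 0.0], [0.0, 0.0, -1.0]] 5.0310603468590865e-05 [ 0.35 -0.55 -0.9 ] [ 0.55  0.56 -0.51  2.1   0.48  0.6   0.38]
counter 0.77 [ 99. 368.] [ 0.4053 -0.295   0.    ]
counter 0.6 [417. 254.] [ 0.5127 -0.1033  0.    ]
hub 0.96 [ 54. 417.] [ 0.4051 -0.294   0.044 ]
hub 0.85 [436. 284.] [ 0.5115 -0.1042  0.044 ]
home_tooth 0.65 [551. 280.] [ 0.5559 -0.0669  0.04  ]
home_tooth 0.44 [416. 255.] [ 0.4951 -0.0995  0.04  ]
pointer 0.82 [506. 375.] [ 0.5668 -0.1156  0.0545]
opening 0.65 [360. 187.] [ 0.4571 -0.0937  0.014 ]
opening 0.63 [  1. 349.] [ 0.3538 -0.3063  0.014 ]
```

Request:
send_rows(delta_pos=[[0, 0, -12], [0, 0, -24], [0, 0, -36], [0, 0, -44], [0, 0, -44], [0, 0, -44]], turn=[0, 0, 0, 0, 0, 0], gripper=[0, 0, 0, 0, 0, 0])

```text
time: 9.05
eef_pos: [0.4662, -0.1395, 0.026]
ee_rot: [[-0.638, 0.77, -0.001], [0.77, 0.638, 0.0], [0.001, -0.0, -1.0]]
force: [0.7, 0.1, -0.5]
opening: 0.0002
```

Request:
send_rows(delta_pos=[[-1.0, 2.4, 0], [-2.4, 4.4, 0], [-3.8, 6.5, 0], [-5.0, 8.7, 0], [-6.1, 10.9, 0], [-7.1, 13.2, 0], [-8.1, 15.5, 0], [-8.9, 17.8, 0], [-9.6, 20.2, 0], [-10.3, 22.6, 0], [-10.8, 25.1, 0], [-11.2, 27.5, 0], [-11.5, 30.0, 0], [-11.7, 32.5, 0], [-11.7, 35.0, 0], [-11.7, 37.5, 0], [-11.6, 40.0, 0], [-11.3, 42.4, 0], [-11.0, 44.9, 0], [-10.5, 47.4, 0]], turn=[-0.069, -0.112, -0.156, -0.2, -0.243, -0.287, -0.331, -0.375, -0.418, -0.462, -0.506, -0.55, -0.593, -0.637, -0.681, -0.724, -0.768, -0.812, -0.856, -0.899], gripper=[0, 0, 0, 0, 0, 0, 0, 0, 0, 0, 0, 0, 0, 0, 0, 0, 0, 0, 0, 0])

```text
time: 11.05
eef_pos: [0.4562, -0.0921, 0.0268]
ee_rot: [[0.208, 0.978, 0.001], [0.978, -0.208, 0.0], [0.0, 0.001, -1.0]]
force: [0.2, 0.1, 0.1]
opening: 0.0001
```

```bash
python3 look.py 5
```

```text
11.05 [ 0.4562 -0.0921  0.0268] [[0.208, 0.978, 0.001], [0.978, -0.208, 0.0], [0.0, 0.001, -1.0]] 6.125936508661965e-05 [0.19 0.15 0.07] [ 0.22  0.59 -0.17  2.19  0.26  0.38 -0.38]
counter 0.75 [437. 284.] [ 0.5127 -0.1042  0.    ]
hub 0.96 [470. 332.] [ 0.5122 -0.1038  0.044 ]
home_tooth 0.71 [612. 327.] [ 0.5675 -0.1158  0.04  ]
opening 0.97 [321. 298.] [ 0.4574 -0.0928  0.014 ]
```

Home tooth now at (0.5675,-0.116), under the pointer. Lifting straight up and backing away.

Request:
send_rows(delta_pos=[[0, 0, 15], [0, 0, 30], [0, 0, 60], [0, 0, 100], [-15, 0, 150], [-15, 0, 200], [-15, 0, 225], [-15, 0, 225], [-15, 0, 225]], turn=[0, 0, 0, 0, 0, 0, 0, 0, 0], gripper=[0, 0, 0, 0, 0, 0, 0, 0, 0])

```text
time: 12.25
eef_pos: [0.4408, -0.0926, 0.2515]
ee_rot: [[0.207, 0.978, 0.001], [0.978, -0.207, -0.001], [-0.0, 0.001, -1.0]]
force: [0.9, 0.7, -2.0]
opening: 0.0001
```

```bash
python3 look.py 6
python3 - <<'E'
import cv2
a=cv2.imread("pics/w6.png")[90:290,290:500];cv2.imwrite("pics/c6.png",cv2.resize(a,None,fx=2.8,fy=2.8,interpolation=cv2.INTER_CUBIC))
E
```

```text
12.25 [ 0.4408 -0.0926  0.2515] [[0.207, 0.978, 0.001], [0.978, -0.207, -0.001], [-0.0, 0.001, -1.0]] 8.251900768055013e-05 [ 0.91  0.74 -2.01] [ 0.35  0.23 -0.31  1.96  0.09  0.96 -0.21]
counter 0.97 [390. 191.] [ 0.5143 -0.1047  0.    ]
counter 0.59 [525. 347.] [ 0.645  -0.3264  0.    ]
hub 0.82 [547. 368.] [ 0.6458 -0.3236  0.044 ]
hub 0.72 [396. 199.] [ 0.512  -0.1033  0.044 ]
home_tooth 0.91 [596. 369.] [ 0.7017 -0.3396  0.04  ]
home_tooth 0.73 [452. 199.] [ 0.5652 -0.1154  0.04  ]
pointer 0.76 [605. 380.] [ 0.7005 -0.3421  0.0545]
pointer 0.64 [461. 202.] [ 0.5689 -0.1156  0.0545]
opening 0.81 [335. 193.] [ 0.457 -0.092  0.014]
opening 0.55 [486. 353.] [ 0.5933 -0.3132  0.014 ]
```

View pics/c6.png

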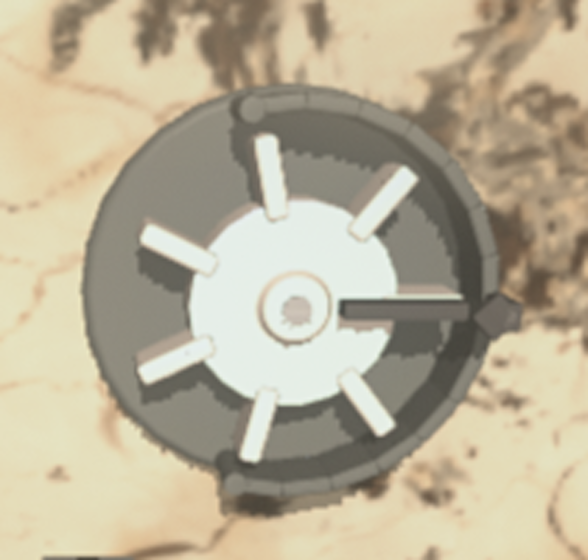

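In the crop the ridge (340–470, 310) points straight at the pointer (500,315), and the opening lies midway between two teeth, so the wheel is resting in its click. Handing in.

```bash
python3 -c "
from bench import ctrl
print(ctrl.finish_job())"
```

```text
the job is handed in; nothing more can be done
None
```

The wheel is home: I flicked it clockwise two clicks with the closed fingertip in the fence's opening, and the ridged tooth now rests under the pointer. I then lifted clear and handed the job in, with the robot's clock at about 12 s of the 70 s allowed.

- **Wheel:** in the last wrist picture the ridge lines up with the pointer, and the opening sits midway between two teeth, so the wheel is resting in its click. It did not go past home.
- **Counter:** the hub measured (0.512, -0.103) before and (0.512, -0.103) after, so the counter did not move beyond the roughly 2 mm camera accuracy.
- **Forces:** readings at the end of each move were about 2 N or less. I did not read the force during the pushes themselves.
- **Other objects:** the arm's path stayed well clear of the mug, timer, shaker and coloured look-alikes. I did not photograph them again afterwards.

The final picture is the only one I viewed after the second push. No check failed. The networks often listed the coloured look-alikes too, and I told those apart by colour and position.

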